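# Third hand: preload a fixture block against the sprung fence of the open station

### The arm

A 6-joint arm with a two-finger parallel gripper is mounted at the origin on a cart in front of the work surface, level with it; the furniture and walls round the work are solid. World frame = base frame: x ahead of the robot, y to its left, z up, the work surface at z = 0. Lengths are in m, angles in rad, forces in N, time in s.
With the tool pointing down it reaches from about 0.325 to 1 m from the base axis. Payload 5.1 kg.
Tool frame: the origin (TCP) lies at the very end of the fingers, on their centre line; the grasp point (between the pads) lies 19 mm behind it; z points along the fingers, y is the line along which they close (so a half turn about z gives the same grasp; the last joint's range is limited). The gripper opens to 85 mm and grips with 20 to 120 N. Pads are 22 mm wide; open, the fingers measure 114 mm over their backs; the gripper's body (76 mm by 85 mm) begins 54 mm behind the grasp point. The pads swing forward as they close: fully open they stand 13 mm farther back than shut.
Start: joints at [1.139, 0.124, 1.65, -0, 1.367, -0.083], TCP at [0.222, 0.611, 0.231] pointing down, gripper open.
Joint ranges: [-2.61, 2.61], [-1.02, 2.33], [0.03, 2.71], [-1.35, 4.49], [0.32, 2.68], [-2.91, 2.91]. Speed limits (rad/s): [2.57, 2.57, 3.14, 3.14, 3.14, 3.14].

### API

Orientations are given as a unit quaternion [x, y, z, w].
In Python, from station import monitor, read_camera, camera_info, r, outline_of gives the robot as it stands.
- The arm moves only by the tool apply_moves, never from a script. Its argument "motion" is a list of rows, each an object with "offset": the shift along the tool's x, y, z in cm, a list of three; "delta_rot": the turn, a rotation vector about the tool's x, y, z in degrees, a list of three; "jaw": the gripper's target within -1 to 1 (shut at 1, half-way at 0, fully open at -1). In form: [{"offset": [x, y, z], "delta_rot": [rx, ry, rz], "jaw": jaw}, ...]. A call has exactly 10 rows; each row is the pose to reach, as a shift and turn from the pose commanded when the call began, along the tool's axes at that moment; what a row does not reach only later rows make up. A row lasts 1/10 s, in which the tool goes at most 50 mm and 8.59 degrees, less where a joint would pass 70% of its speed; a pose out of reach is approached as far as the arm can. A call with a gripper value outside its range is refused whole. The fingers move at their own pace and stop on an object; the grip force is fixed at half the most. Time passes only in rows, so rows that repeat a pose let the fingers close, or fill a call up. It gives the time, the measured TCP pose, the force, the opening and the grip force at its end, in the units of the state.
- monitor.state(): the state, without advancing time (a new reading comes with each control period).
- read_camera(name): name is "side" or "top" or "wrist"; returns (picture, depth): 400x640x3 uint8, blue, green, red; 400x640 float32, m along the optical axis (not along the pixel's ray), 0 where there is no reading.
- camera_info(name): a dict with "fovy" (degrees; the focal length in pixels is half the picture's height over the tangent of half this angle, whatever the lens; pixels are square), "cx", "cy" (the principal point, pixels), "xyz" and "orientation" of the camera in the world; the wrist camera has in their place "tool_from_camera" (4x4, takes a point from camera to tool coordinates, whose origin is the TCP and whose axes are the flange's). Camera axes: x right, y up, looking along -z (the intrinsics and any distortion apply to the point x, -y, -z); pixel columns grow to the right and rows downward; lengths in m; the calibration is good to about 2 mm. A picture is of the moment at which its call begins: read the wrist's pose just before it. camera_info takes no time and is no camera call.
- r.hand_in(): hands the job in; it is judged then, once.
Trained networks look in the newest picture that a camera, given by its name, has taken for a name from the list of things; names that differ only in an ending like _2 or _b are one class to them, and where a whole thing is asked for, a point or a joint stands for the part that bears it (a point fixed in the world has none). Each returns a list of dicts, best first, with "conf" (0 to 1); they miss things now and then, are a little off and sometimes report something else, mostly with a low value. They report only what shows in the picture. A call takes as long as a camera call. They do not tell look-alikes from the thing itself.
- outline_of(camera, name): "pixels" (400x640 bool, what is visible of it) and "extent" ([left, top, right, bottom] in pixels, round what is visible of it).
The state is a dict: "clock": time; "joint_positions": joint angles; "qvel": joint speeds; "tau": joint torques, N m; "ee_pos": TCP position; "ee_rot": TCP orientation; "contact_force": force on the tool from outside, world axes, zero at the start; "ft_torque": the same for the moment, N m; "opening": finger opening in m; "finger_force": force on a finger pad.
Only numpy, scipy, OpenCV 4.12 (cv2) and the standard library are available. Lean on these libraries where they do the work, as an engineer would, in place of code of your own. Each camera call takes 0.05 s, during which the arm holds its last target. There are 200 camera calls.

### The job

Pick up the loose aluminium fixture block and stand it flat on the deck of the jig in the open station (the other one is closed by a bolted-down blanking block), then press one of its long sides squarely and centrally against that station's sprung fence until the fence is pushed back about half its travel, about 9 newtons, without ever driving it to the end of its travel. Hold it there steadily for three seconds for the person who will bolt it down, and finish while still holding and pressing: do not let go. Leave the closed station's fence and the other things on the table alone.

Things in the scene. Friction and masses are not known exactly. Their poses are not given: they have to be found in the camera images.
- workpiece: the loose machined aluminium fixture block, plain grey, with three holes in its top: 30 mm (its x) by 50 mm (its y) by 25 mm high, 0.08 to 0.17 kg; it lies alone on the table to the right of the jig. Origin: centre of its underside, z up. Either long (50 mm) side may go against the fence. Can be gripped from above across its 50 mm length.
- jig: fixed steel jig, 150 (x) by 240 mm (y), deck 12 mm above the table; origin: centre of its underside. +x points away from the robot (within 0.2 rad): the pressing direction; +y left. Two like stations 60 mm left and right of its middle, each a sprung fence bar before a 24 mm high grey housing (jig x 56 to 74 mm), with 95 mm of flat deck in front.
- blanking_block: fixed aluminium block 36 (x) by 50 (y) by 20 mm high with two cap-screw heads on top (5 mm more), bolted down in front of one station's fence, which is thereby closed; which of the two varies. Origin: centre of its underside. The open station shows a thin bare dark steel pad with two screw holes flush on the deck instead.
- fence_1 (a joint): left (+y) station's steel fence bar: 0 at rest, grows (m) as it is pushed along the jig's +x; full travel 0.022, half 0.011. Spring 0.8 N per mm, no preload: half travel is about 9 N. Bar 50 mm wide (y), 10 mm thick, 2 to 22 mm above the deck. A pointer on its left end runs over a scale engraved on the deck: the longest mark is half travel, the end marks rest and full.
- fence_2 (a joint): right (-y) station's steel fence bar: 0 at rest, grows (m) as it is pushed along the jig's +x; full travel 0.022, half 0.011. Spring 0.8 N per mm, no preload: half travel is about 9 N. Bar 50 mm wide (y), 10 mm thick, 2 to 22 mm above the deck. A pointer on its left end runs over a scale engraved on the deck: the longest mark is half travel, the end marks rest and full.
- seat_1 (a point): point on the jig's deck surface in the left (+y) station; axes as the jig's. It is the centre of the workpiece's underside when the workpiece stands centred with a long side just touching the unpushed fence: the fence's front face is 15 mm from this point along the jig's +x, and is centred on it in y.
- seat_2 (a point): point on the jig's deck surface in the right (-y) station; axes as the jig's. It is the centre of the workpiece's underside when the workpiece stands centred with a long side just touching the unpushed fence: the fence's front face is 15 mm from this point along the jig's +x, and is centred on it in y.
- brass_weight: bystander: small brass weight with a knob, 23 mm across, 37 mm high, standing between the jig and the block; origin at the centre of its underside.
- gel_box: bystander: flat black box 46 x 46 x 16 mm, right of the jig at the back; origin at the centre of its underside.
- coax_adapter: bystander: metal coax tee, 30 x 36 x 16 mm, right of the jig; origin at the centre of its underside.
- screwdriver: bystander: screwdriver 165 mm long lying along x, left of the jig; origin at the centre of its underside.
- hex_key_set: bystander: folding hex key set 85 mm long, right of the jig at the far back; origin at the centre of its underside.
- battery: bystander: upright cell, 15 mm across, 50 mm high, at the left; origin at the centre of its underside.
Not all that is in view belongs to the job. What is shaped like the workpiece but blue, pink or purple is not meant.

How it is judged:
On the way:
1. the block is pressed against the open station's fence, flat, square and centred, within the force band, for 2 s (((horizontal distance between blanking_block and seat_2 below 0.03 m and y of workpiece in the frame of seat_1 between -0.007 and 0.007 m and z of workpiece in the frame of seat_1 between -0.003 and 0.004 m and angle between the x axis of workpiece and the x axis of jig, either way round below 0.12 rad and angle between workpiece's own z axis and vertical below 0.1 rad and value of joint fence_1 between 0.0075 and 0.016 m and contact force between workpiece and fence_1 between 5.5 and 13.5 N and contact force between any of the fingers, the arm and workpiece above 2 N and linear speed of workpiece below 0.01 m/s) or (horizontal distance between blanking_block and seat_1 below 0.03 m and y of workpiece in the frame of seat_2 between -0.007 and 0.007 m and z of workpiece in the frame of seat_2 between -0.003 and 0.004 m and angle between the x axis of workpiece and the x axis of jig, either way round below 0.12 rad and angle between workpiece's own z axis and vertical below 0.1 rad and value of joint fence_2 between 0.0075 and 0.016 m and contact force between workpiece and fence_2 between 5.5 and 13.5 N and contact force between any of the fingers, the arm and workpiece above 2 N and linear speed of workpiece below 0.01 m/s))), for 2 s.
At the end, for the whole second after the job is handed in: Robot still pressing: open station's fence back 7.5 to 16 mm, 5.5 to 13.5 N between block and fence; block centred within 7 mm, square within 0.12 rad, flat on the deck (4 mm, 0.1 rad), touched by the robot, at rest (((horizontal distance between blanking_block and seat_2 below 0.03 m and y of workpiece in the frame of seat_1 between -0.007 and 0.007 m and z of workpiece in the frame of seat_1 between -0.003 and 0.004 m and angle between the x axis of workpiece and the x axis of jig, either way round below 0.12 rad and angle between workpiece's own z axis and vertical below 0.1 rad and value of joint fence_1 between 0.0075 and 0.016 m and contact force between workpiece and fence_1 between 5.5 and 13.5 N and contact force between any of the fingers, the arm and workpiece above 2 N and linear speed of workpiece below 0.01 m/s) or (horizontal distance between blanking_block and seat_1 below 0.03 m and y of workpiece in the frame of seat_2 between -0.007 and 0.007 m and z of workpiece in the frame of seat_2 between -0.003 and 0.004 m and angle between the x axis of workpiece and the x axis of jig, either way round below 0.12 rad and angle between workpiece's own z axis and vertical below 0.1 rad and value of joint fence_2 between 0.0075 and 0.016 m and contact force between workpiece and fence_2 between 5.5 and 13.5 N and contact force between any of the fingers, the arm and workpiece above 2 N and linear speed of workpiece below 0.01 m/s))); the arm keeps its last pose, push and grip.
It fails at once if a fence is driven to the end of its travel (value of joint any of fence_1, fence_2 above 0.0212 m).
It fails at once if the closed station's fence is pushed ((horizontal distance between blanking_block and seat_1 below 0.03 m and value of joint fence_1 above 0.004 m) or (horizontal distance between blanking_block and seat_2 below 0.03 m and value of joint fence_2 above 0.004 m)).
It fails at once if a bystander is moved more than 3 cm (distance of any of brass_weight, gel_box, coax_adapter, screwdriver, hex_key_set, battery from where it was at the start of the episode above 0.03 m).
It also fails if it takes over 51 s, if anything falls off the work surface, if the arm or the gripper's body presses on something with over 40 N, if the wrist force passes 120 N, or if a joint passes its speed limit or range.

## Working session

There is one attempt and no reset: what is moved stays moved. The work goes in short steps, Python scripts to look and compute and a tool call to move; the robot and the scene stay as the last step left them, time stands still between calls to the robot, and variables do not carry over. Pictures are saved under pics/ and viewed, at most 10 in all, crops included, and the job is handed in when it is done.

Besides the shell and the picture viewer there is one more tool, called after "Emit:" by a JSON object that holds its "api" and its "payload", one argument or row to a line. apply_moves: Moves the arm, as the interface text tells. Its arguments: {"type":"object","properties":{"motion":{"type":"array"}},"required":["motion"]}

```bash
mkdir -p pics; ls
cat > h.py <<'E'
import numpy as np, cv2
from scipy.spatial.transform import Rotation as R
from station import monitor, read_camera, camera_info, r, outline_of
def cam(name):
    i=camera_info(name)
    if 'tool_from_camera' in i:
        s=monitor.state(); T=np.eye(4); T[:3,:3]=R.from_quat(s['ee_rot']).as_matrix(); T[:3,3]=s['ee_pos']
        T=T@np.array(i['tool_from_camera'])
    else:
        T=np.eye(4); T[:3,:3]=R.from_quat(i['orientation']).as_matrix(); T[:3,3]=i['xyz']
    return i,T
def cloud(name):
    i,T=cam(name); im,d=read_camera(name)
    f=200/np.tan(np.radians(i['fovy'])/2)
    v,u=np.mgrid[:400,:640]
    uv=np.stack([u,v],-1).reshape(-1,1,2).astype(float)
    K=np.array([[f,0,i['cx']],[0,f,i['cy']],[0,0,1]])
    dist=np.array(i.get('distortion',i.get('dist',np.zeros(5))),float)
    n=cv2.undistortPoints(uv,K,dist).reshape(400,640,2)
    P=np.stack([n[...,0]*d,-n[...,1]*d,-d],-1)@T[:3,:3].T+T[:3,3]
    P[d==0]=np.nan
    return im,d,P
E
python3 - <<'E'
from h import *
for n in('side','top','wrist'): print(n,camera_info(n))
s=monitor.state(); print(s)
im,d,P=cloud('top'); cv2.imwrite('pics/top.png',im); np.save('P.npy',P)
im2,_,_=cloud('side'); cv2.imwrite('pics/side.png',im2)
for n in['workpiece','jig','blanking_block','fence_1','brass_weight','gel_box','coax_adapter']:
    for o in outline_of('top',n)[:4]:
        m=o['pixels']; q=P[m]; print(n,round(o['conf'],2),o['extent'],np.nanmedian(q,0).round(3),np.nanpercentile(q[:,2],95).round(3),im[m].mean(0).round())
E
```

```text
pics
side {'fovy': 45.86037265625044, 'cx': 322.20326262504284, 'cy': 189.68610205511177, 'xyz': array([ 0.01179645, -1.14277982,  0.93305533]), 'orientation': array([ 0.43881356, -0.11542082, -0.21577916,  0.86461555])}
top {'fovy': 54.320426084702724, 'cx': 324.08723631435686, 'cy': 196.2213587750691, 'xyz': array([ 0.38074376, -0.0621358 ,  1.33102651]), 'orientation': array([-0.05687793,  0.05747827,  0.71035665, -0.69918136])}
wrist {'fovy': 66.3507307050966, 'cx': 313.87511155704124, 'cy': 200.98445093968047, 'tool_from_camera': array([[-8.31338945e-04,  9.65807784e-01,  2.59257853e-01,
         6.56051496e-02],
       [ 9.99999484e-01,  9.54172524e-04, -3.47949865e-04,
         4.57926574e-04],
       [-5.83429408e-04,  2.59257430e-01, -9.65808079e-01,
        -1.42928589e-01],
       [ 0.00000000e+00,  0.00000000e+00,  0.00000000e+00,
         1.00000000e+00]])}
{'clock': 0.0, 'joint_positions': array([ 1.13938937e+00,  1.24503897e-01,  1.65166777e+00,  5.81162204e-07,
        1.36751355e+00, -8.25640641e-02]), 'qvel': array([-0.0001964 , -0.00157606, -0.00012942,  0.00058898
[... 662 characters left out ...]
orkpiece 0.54 [419.6, 230.8, 438.0, 249.0] [ 0.441 -0.409  0.025] 0.029 [229. 145.  94.]
workpiece 0.46 [328.0, 231.3, 336.7, 245.3] [ 0.462 -0.092  0.025] 0.029 [234. 140. 212.]
jig 0.78 [230.3, 194.3, 302.8, 249.5] [0.511 0.13  0.012] 0.035 [237. 238. 238.]
jig 0.16 [356.1, 232.2, 362.4, 237.8] [ 0.463 -0.183  0.025] 0.04 [153. 200. 217.]
blanking_block 0.59 [240.0, 217.6, 257.2, 232.4] [0.509 0.19  0.032] 0.037 [240. 241. 240.]
fence_1 0.51 [240.9, 208.1, 257.6, 216.4] [0.536 0.185 0.032] 0.038 [234. 236. 235.]
gel_box 0.46 [361.3, 175.3, 376.6, 188.9] [ 0.639 -0.211  0.015] 0.021 [199. 196. 196.]
coax_adapter 0.61 [363.0, 201.7, 369.0, 208.8] [ 0.566 -0.207  0.014] 0.021 [222. 226. 229.]
```

Run:
```python
import cv2
a=cv2.imread('pics/top.png')[150:270,190:490]; cv2.imwrite('pics/topc.png',cv2.resize(a,(800,320),interpolation=2))
```

```text
(no output)
```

View pics/topc.png

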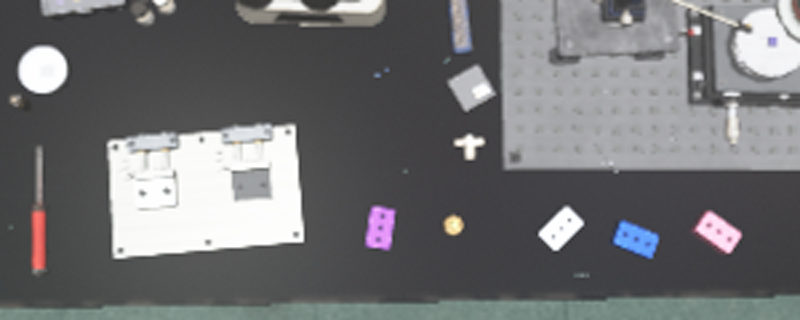

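View pics/side.png

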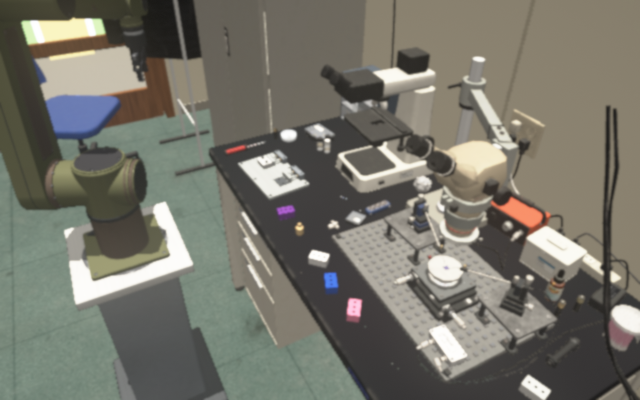

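The candidates in the top crop are purple (380,228), light grey (561,228), blue (636,239) and pink (717,231). I choose the grey one, full-picture pixel (400,236), since only it is plain grey and the brass weight (453,225) stands between it and the jig. The left station carries the blanking block (155,190). The right one shows the dark pad (251,184), so it is open.

```bash
cat >> h.py <<'E'
def rect(pts):
    c,(a,b),_=cv2.minAreaRect((pts[:,:2]*1000).astype(np.float32)); bx=cv2.boxPoints(cv2.minAreaRect((pts[:,:2]*1000).astype(np.float32)))
    e=[bx[1]-bx[0],bx[2]-bx[1]]; l=max(e,key=np.linalg.norm)
    return np.array(c)/1000, sorted((a,b)), np.degrees(np.arctan2(l[1],l[0]))%180   # centre, sizes mm, long-axis yaw
def go(xyz,tx=None):
    """offset (cm), turn about tool z (deg) to world TCP xyz with tool x at world angle tx deg"""
    s=monitor.state(); M=R.from_quat(s['ee_rot']).as_matrix()
    o=M.T@(np.array(xyz)-s['ee_pos'])*100
    cur=np.degrees(np.arctan2(M[1,0],M[0,0]))
    # full correction incl. tilt: target R
    t=np.radians(cur if tx is None else tx); 
    Rt=np.array([[np.cos(t),np.sin(t),0],[np.sin(t),-np.cos(t),0],[0,0,-1.]])
    print('offset',o.round(2),'rot',np.degrees(R.from_matrix(M.T@Rt).as_rotvec()).round(2),'cur tx',cur.round(2))
E
python3 - <<'E'
from h import *
P=np.load('P.npy')
m=(abs(P[...,0]-.51)<.12)&(abs(P[...,1]-.13)<.16)
z=P[...,2]
j=P[m&(z>.006)&(z<.045)]; print('jig',rect(j),np.nanmedian(j[:,2]))
w=(np.hypot(P[...,0]-.457,P[...,1]+.317)<.04)&(z>.015); print('wp',rect(P[w]),np.nanmedian(P[w][:,2]))
b=(np.hypot(P[...,0]-.46,P[...,1]+.19)<.03)&(z>.015); print('brass',P[b].mean(0),P[b].max(0))
go([.40,.07,.16],180)
E
```

```text
jig (array([0.50582736, 0.13236838]), [229.86415100097656, 302.9581604003906], np.float32(92.06334)) 0.012638104541277118
wp (array([ 0.45670007, -0.31769516]), [28.615413665771484, 50.24282455444336], np.float32(133.04901)) 0.025397356172745633
brass [ 0.46360387 -0.18245976  0.02694661] [ 0.47454056 -0.1725478   0.04102842]
offset [-35.2  -44.75   7.13] rot [-1.000e-02 -0.000e+00 -1.999e+01] cur tx 160.01
```

Emit:
{"api": "apply_moves", "payload": {
  "motion": [
    {"offset": [-4, -4.5, 0.7], "delta_rot": [0, 0, -2], "jaw": -1},
    {"offset": [-7, -9, 1.4], "delta_rot": [0, 0, -4], "jaw": -1},
    {"offset": [-10.5, -13.5, 2.1], "delta_rot": [0, 0, -6], "jaw": -1},
    {"offset": [-14, -18, 2.8], "delta_rot": [0, 0, -8], "jaw": -1},
    {"offset": [-17.6, -22.4, 3.6], "delta_rot": [0, 0, -10], "jaw": -1},
    {"offset": [-21, -27, 4.3], "delta_rot": [0, 0, -12], "jaw": -1},
    {"offset": [-24.5, -31.5, 5], "delta_rot": [0, 0, -14], "jaw": -1},
    {"offset": [-28, -36, 5.7], "delta_rot": [0, 0, -16], "jaw": -1},
    {"offset": [-31.6, -40.4, 6.4], "delta_rot": [0, 0, -18], "jaw": -1},
    {"offset": [-35.2, -44.8, 7.1], "delta_rot": [0, 0, -20], "jaw": -1}
  ]
}}

```text
clock: 1.45
ee_pos: [0.3763, 0.1375, 0.1697]
ee_rot: [-0.001, 1.0, 0.0, 0.001]
contact_force: [1.4, 0.8, -0.1]
opening: 0.0854
finger_force: 0.0
```

Run:
```python
from h import *
go([.40,.07,.16],180)
im,d,P=cloud('wrist'); cv2.imwrite('pics/w1.png',im); print(monitor.state()['ee_pos'])
```

```text
offset [-2.36 -6.76  0.97] rot [0.02 0.1  0.12] cur tx -179.88
[0.37789238 0.13105925 0.16856729]
```

Emit:
{"api": "apply_moves", "payload": {
  "motion": [
    {"offset": [0, 0, 0], "delta_rot": [0, 0, 0], "jaw": -1},
    {"offset": [0, 0, 0], "delta_rot": [0, 0, 0], "jaw": -1},
    {"offset": [0, 0, 0], "delta_rot": [0, 0, 0], "jaw": -1},
    {"offset": [0, 0, 0], "delta_rot": [0, 0, 0], "jaw": -1},
    {"offset": [0, 0, 0], "delta_rot": [0, 0, 0], "jaw": -1},
    {"offset": [0, 0, 0], "delta_rot": [0, 0, 0], "jaw": -1},
    {"offset": [0, 0, 0], "delta_rot": [0, 0, 0], "jaw": -1},
    {"offset": [0, 0, 0], "delta_rot": [0, 0, 0], "jaw": -1},
    {"offset": [0, 0, 0], "delta_rot": [0, 0, 0], "jaw": -1},
    {"offset": [0, 0, 0], "delta_rot": [0, 0, 0], "jaw": -1}
  ]
}}

```text
clock: 2.5
ee_pos: [0.376, 0.1393, 0.1694]
ee_rot: [-0.0, 1.0, 0.0, -0.0]
contact_force: [-1.0, -0.5, 1.1]
opening: 0.0855
finger_force: 0.0
```

Run:
```python
from h import *
im,d,P=cloud('wrist'); s=monitor.state(); print(s['ee_pos'],s['contact_force'])
cv2.imwrite('pics/w1.png',im); np.save('Pw.npy',P)
for n in['jig','fence_2','blanking_block']:
    for o in outline_of('wrist',n)[:3]:
        q=P[o['pixels']]; print(n,round(o['conf'],2),o['extent'],np.nanmedian(q,0).round(4))
z=P[...,2]; m=(abs(P[...,0]-.51)<.15)&(abs(P[...,1]-.13)<.19)&(z>.005)&(z<.03); print(rect(P[m]),np.nanmedian(z[m]))
```

```text
[0.37601061 0.13926765 0.16943964] [ 0.7407661  -0.10402135 -0.92808325]
jig 0.77 [194.3, 235.3, 417.1, 348.7] [0.483  0.1389 0.012 ]
fence_2 0.87 [340.2, 323.6, 390.4, 343.5] [0.5308 0.2059 0.0331]
fence_2 0.57 [233.5, 328.2, 285.5, 347.0] [0.5388 0.0694 0.0248]
blanking_block 0.92 [339.7, 291.2, 391.2, 332.1] [0.5041 0.1926 0.0317]
(array([0.50754584, 0.1333394 ]), [139.50730895996094, 240.10292053222656], np.float32(94.00183)) 0.012008488461105249
```

View pics/w1.png

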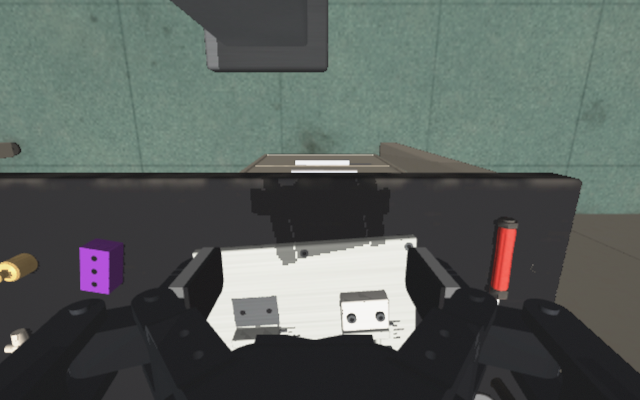

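Run:
```python
from h import *
go([.457,-.317,.17],43); print(monitor.state()['joint_positions'])
```

```text
offset [ -8.1  -45.63  -0.06] rot [ -0.  -0. 137.] cur tx -180.0
[ 2.20643618e-01 -4.26164600e-01  2.24260628e+00  1.71279757e-05
  1.32516160e+00 -1.35023397e+00]
```

Emit:
{"api": "apply_moves", "payload": {
  "motion": [
    {"offset": [-0.5, -2, 0], "delta_rot": [0, 0, 8], "jaw": -1},
    {"offset": [-1, -5, 0], "delta_rot": [0, 0, 16], "jaw": -1},
    {"offset": [-1.5, -8, 0], "delta_rot": [0, 0, 24], "jaw": -1},
    {"offset": [-2, -11, 0], "delta_rot": [0, 0, 32], "jaw": -1},
    {"offset": [-2.5, -14, 0], "delta_rot": [0, 0, 40], "jaw": -1},
    {"offset": [-3, -17, 0], "delta_rot": [0, 0, 48], "jaw": -1},
    {"offset": [-3.5, -20, 0], "delta_rot": [0, 0, 56], "jaw": -1},
    {"offset": [-4, -23, 0], "delta_rot": [0, 0, 64], "jaw": -1},
    {"offset": [-4.5, -26, 0], "delta_rot": [0, 0, 72], "jaw": -1},
    {"offset": [-5, -29, 0], "delta_rot": [0, 0, 80], "jaw": -1}
  ]
}}

```text
clock: 3.7
ee_pos: [0.4261, -0.1521, 0.1695]
ee_rot: [0.645, 0.764, 0.0, 0.0]
contact_force: [0.5, -0.2, 0.0]
opening: 0.0855
finger_force: 0.0
```

Run:
```python
from h import *
go([.457,-.317,.17],43); print(monitor.state()['ee_pos'])
```

```text
offset [-16.78   0.28  -0.05] rot [ 2.000e-02 -0.000e+00  5.666e+01] cur tx 99.66
[ 0.42610549 -0.15207544  0.16949373]
```

Emit:
{"api": "apply_moves", "payload": {
  "motion": [
    {"offset": [-3, 0, 0], "delta_rot": [0, 0, 8], "jaw": -1},
    {"offset": [-6, 0, 0], "delta_rot": [0, 0, 16], "jaw": -1},
    {"offset": [-9, 0.1, 0], "delta_rot": [0, 0, 24], "jaw": -1},
    {"offset": [-12, 0.2, 0], "delta_rot": [0, 0, 32], "jaw": -1},
    {"offset": [-14, 0.2, 0], "delta_rot": [0, 0, 40], "jaw": -1},
    {"offset": [-16, 0.3, 0], "delta_rot": [0, 0, 48], "jaw": -1},
    {"offset": [-16.8, 0.3, 0], "delta_rot": [0, 0, 56], "jaw": -1},
    {"offset": [-16.8, 0.3, 0], "delta_rot": [0, 0, 56.7], "jaw": -1},
    {"offset": [-16.8, 0.3, 0], "delta_rot": [0, 0, 56.7], "jaw": -1},
    {"offset": [-16.8, 0.3, 0], "delta_rot": [0, 0, 56.7], "jaw": -1}
  ]
}}

```text
clock: 4.7
ee_pos: [0.4581, -0.315, 0.1693]
ee_rot: [0.929, 0.37, -0.0, -0.0]
contact_force: [0.4, 1.2, -0.0]
opening: 0.085
finger_force: 0.0
```

Run:
```python
from h import *
im,d,P=cloud('wrist'); s=monitor.state(); print(s['ee_pos'],s['qvel'].max())
z=P[...,2]
for o in outline_of('wrist','workpiece')[:4]:
    q=P[o['pixels']]; print(round(o['conf'],2),o['extent'],np.nanmedian(q,0).round(4),im[o['pixels']].mean(0).round())
w=(np.hypot(P[...,0]-.457,P[...,1]+.317)<.04)&(z>.021)&(z<.03); print('wp',rect(P[w]),np.nanmedian(z[w]))
v,u=np.nonzero(w); print(u.min(),u.max(),v.min(),v.max())
c,_,yaw=rect(P[w]); go([c[0],c[1],.06],yaw-90)
cv2.imwrite('pics/w2.png',im[max(0,v.min()-60):v.max()+80,u.min()-80:u.max()+80])
```

```text
[ 0.45815836 -0.31494958  0.16937568] 0.006771600063434957
0.95 [82.6, 3.0, 166.9, 38.8] [ 0.4556 -0.0983  0.0248] [174.  77. 154.]
0.63 [287.8, 164.9, 340.8, 203.6] [ 0.4597 -0.3123  0.0251] [196. 201. 206.]
0.61 [345.2, 227.5, 389.8, 283.9] [ 0.4454 -0.4017  0.025 ] [216. 141.  64.]
wp (array([ 0.45861249, -0.31359796]), [29.890684127807617, 50.05625534057617], np.float32(132.99602)) 0.02516588660081459
288 340 173 203
offset [ 0.13 -0.07 10.94] rot [-0.   -0.    0.43] cur tx 43.42
```

View pics/w2.png

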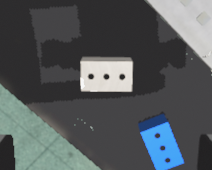

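Crop: the white-grey block with three holes is at (106,75) in the crop, full-picture (314,188), 30x50 mm with its top at z 25 mm. It matches the description, and the blue look-alike is clear to the right.

Emit:
{"api": "apply_moves", "payload": {
  "motion": [
    {"offset": [0, 0, 2], "delta_rot": [0, 0, 0.2], "jaw": -1},
    {"offset": [0.1, -0.1, 4.5], "delta_rot": [0, 0, 0.4], "jaw": -1},
    {"offset": [0.1, -0.1, 7], "delta_rot": [0, 0, 0.4], "jaw": -1},
    {"offset": [0.1, -0.1, 9.5], "delta_rot": [0, 0, 0.4], "jaw": -1},
    {"offset": [0.1, -0.1, 12], "delta_rot": [0, 0, 0.4], "jaw": -1},
    {"offset": [0.1, -0.1, 14], "delta_rot": [0, 0, 0.4], "jaw": -1},
    {"offset": [0.1, -0.1, 15.5], "delta_rot": [0, 0, 0.4], "jaw": -1},
    {"offset": [0.1, -0.1, 16.5], "delta_rot": [0, 0, 0.4], "jaw": -1},
    {"offset": [0.1, -0.1, 16.8], "delta_rot": [0, 0, 0.4], "jaw": -1},
    {"offset": [0.1, -0.1, 16.8], "delta_rot": [0, 0, 0.4], "jaw": -1}
  ]
}}

```text
clock: 5.8
ee_pos: [0.4585, -0.3142, 0.0016]
ee_rot: [0.931, 0.366, 0.0, 0.0]
contact_force: [-0.6, 0.6, 0.3]
opening: 0.0851
finger_force: 0.0
```

Emit:
{"api": "apply_moves", "payload": {
  "motion": [
    {"offset": [0, 0, 0], "delta_rot": [0, 0, 0], "jaw": 1},
    {"offset": [0, 0, 0], "delta_rot": [0, 0, 0], "jaw": 1},
    {"offset": [0, 0, 0], "delta_rot": [0, 0, 0], "jaw": 1},
    {"offset": [0, 0, 0], "delta_rot": [0, 0, 0], "jaw": 1},
    {"offset": [0, 0, 0], "delta_rot": [0, 0, 0], "jaw": 1},
    {"offset": [0, 0, 0], "delta_rot": [0, 0, 0], "jaw": 1},
    {"offset": [0, 0, 0], "delta_rot": [0, 0, 0], "jaw": 1},
    {"offset": [0, 0, 0], "delta_rot": [0, 0, 0], "jaw": 1},
    {"offset": [0, 0, 0], "delta_rot": [0, 0, 0], "jaw": 1},
    {"offset": [0, 0, 0], "delta_rot": [0, 0, 0], "jaw": 1}
  ]
}}

```text
clock: 6.8
ee_pos: [0.4591, -0.3149, 0.0027]
ee_rot: [0.931, 0.366, 0.001, 0.001]
contact_force: [0.1, 0.3, 6.0]
opening: 0.0487
finger_force: 64.2
```

Run:
```python
from h import *
go([.46,.07,.15],4); go([.459,-.315,.15],43)
```

```text
offset [ 26.28 -28.1  -14.79] rot [ 0.11 -0.06 38.91] cur tx 42.91
offset [-1.000e-02  3.000e-02 -1.473e+01] rot [ 0.12 -0.02 -0.09] cur tx 42.91
```

Emit:
{"api": "apply_moves", "payload": {
  "motion": [
    {"offset": [0, 0, -2], "delta_rot": [0, 0, 0], "jaw": 1},
    {"offset": [0, 0, -5], "delta_rot": [0, 0, 0], "jaw": 1},
    {"offset": [0, 0, -8.5], "delta_rot": [0, 0, 0], "jaw": 1},
    {"offset": [1, -1.1, -12], "delta_rot": [0, 0, 1], "jaw": 1},
    {"offset": [3, -3.2, -14.8], "delta_rot": [0, 0, 5], "jaw": 1},
    {"offset": [5.5, -5.9, -14.8], "delta_rot": [0, 0, 9], "jaw": 1},
    {"offset": [8.5, -9.1, -14.8], "delta_rot": [0, 0, 14], "jaw": 1},
    {"offset": [11.5, -12.3, -14.8], "delta_rot": [0, 0, 18], "jaw": 1},
    {"offset": [14, -15, -14.8], "delta_rot": [0, 0, 22], "jaw": 1},
    {"offset": [16, -17.1, -14.8], "delta_rot": [0, 0, 25], "jaw": 1}
  ]
}}

```text
clock: 7.8
ee_pos: [0.458, -0.0778, 0.1486]
ee_rot: [0.988, 0.155, -0.001, -0.0]
contact_force: [-0.1, -0.8, -1.0]
opening: 0.0485
finger_force: 63.5
```

Run:
```python
from h import *
go([.46,.07,.15],4)
```

```text
offset [  4.72 -14.01  -0.13] rot [-0.05  0.06 13.83] cur tx 17.83
```

Emit:
{"api": "apply_moves", "payload": {
  "motion": [
    {"offset": [1, -3, 0], "delta_rot": [0, 0, 3], "jaw": 1},
    {"offset": [2, -6, 0], "delta_rot": [0, 0, 6], "jaw": 1},
    {"offset": [3, -9, 0], "delta_rot": [0, 0, 9], "jaw": 1},
    {"offset": [4, -12, 0], "delta_rot": [0, 0, 12], "jaw": 1},
    {"offset": [4.7, -14, 0], "delta_rot": [0, 0, 13.8], "jaw": 1},
    {"offset": [4.7, -14, 0], "delta_rot": [0, 0, 13.8], "jaw": 1},
    {"offset": [4.7, -14, 0], "delta_rot": [0, 0, 13.8], "jaw": 1},
    {"offset": [4.7, -14, 0], "delta_rot": [0, 0, 13.8], "jaw": 1},
    {"offset": [4.7, -14, 0], "delta_rot": [0, 0, 13.8], "jaw": 1},
    {"offset": [4.7, -14, 0], "delta_rot": [0, 0, 13.8], "jaw": 1}
  ]
}}

```text
clock: 8.8
ee_pos: [0.4607, 0.067, 0.1494]
ee_rot: [0.999, 0.035, -0.0, 0.0]
contact_force: [0.1, 0.8, -0.8]
opening: 0.0487
finger_force: 63.5
```

Run:
```python
from h import *
im,d,P=cloud('wrist'); s=monitor.state(); print(s['ee_pos'],s['contact_force'])
cv2.imwrite('pics/w3.png',im); np.save('Pw.npy',P); np.save('iw.npy',im)
for n in['jig','fence_2','blanking_block','workpiece']:
    for o in outline_of('wrist',n)[:3]:
        q=P[o['pixels']]; print(n,round(o['conf'],2),o['extent'],np.nanmedian(q,0).round(4))
z=P[...,2]; m=(abs(P[...,0]-.51)<.15)&(abs(P[...,1]-.13)<.19)&(z>.005)&(z<.04); print(rect(P[m]),np.nanmedian(z[m]))
```

```text
[0.46068673 0.06706165 0.14936234] [ 0.55333484 -0.80412545 -0.11615863]
jig 0.55 [93.7, 25.7, 382.6, 209.8] [0.5311 0.1334 0.0125]
fence_2 0.83 [271.0, 24.3, 343.0, 104.7] [0.5471 0.078  0.0332]
fence_2 0.62 [94.6, 26.2, 383.4, 204.8] [0.5312 0.133  0.0125]
blanking_block 0.95 [136.5, 103.8, 205.8, 150.7] [0.5124 0.1908 0.0323]
workpiece 0.93 [257.0, 223.1, 372.8, 308.1] [0.4654 0.0678 0.1718]
workpiece 0.91 [446.3, 173.7, 510.0, 227.0] [ 0.4654 -0.0813  0.0248]
(array([0.51562372, 0.1347935 ]), [152.14820861816406, 240.93563842773438], np.float32(94.15626)) 0.012605430315517474
```

View pics/w3.png

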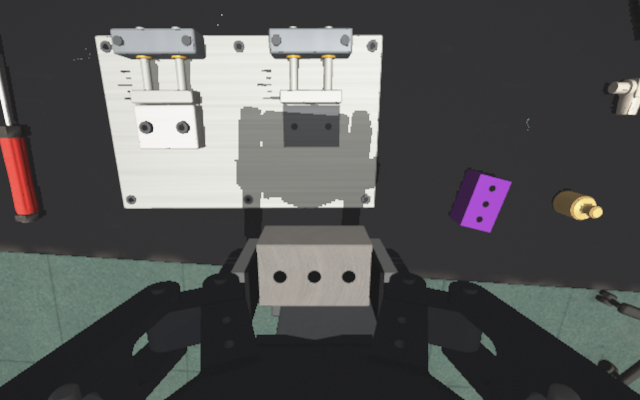

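The picture shows the block held squarely between the fingers (314,265), the open station's fence bar at (311,97) with the dark pad (312,126) in front, and the blanked station at left (169,127). Next, measure the fence bar and the held block in the jig frame.

```bash
cat >> h.py <<'E'
C=np.array([.5156,.1348]); YAW=4.15
def jf(P):
    a=np.radians(YAW); d=P[...,:2]-C
    return np.stack([d[...,0]*np.cos(a)+d[...,1]*np.sin(a),-d[...,0]*np.sin(a)+d[...,1]*np.cos(a),P[...,2]],-1)*1000
E
python3 - <<'E'
from h import *
P=np.load('Pw.npy'); J=jf(P)
def st(n,m):
    q=J[m]; rc=cv2.minAreaRect(q[:,:2].astype(np.float32)); print(n,m.sum(),np.nanpercentile(q,[1,50,99],axis=0).round(1).tolist(),[np.round(x,1) for x in rc])
x,y,z=J[...,0],J[...,1],J[...,2]
st('bar',(x>0)&(x<45)&(y>-90)&(y<-30)&(z>30)&(z<38)&(x<40))
st('housing',(x>50)&(x<80)&(y>-110)&(y<-10)&(z>30)&(z<40))
st('blk',(x>0-40)&(x<30)&(y>30)&(y<90)&(z>28)&(z<35))
st('bar1',(x>21)&(x<45)&(y>30)&(y<90)&(z>30)&(z<38))
w=(np.hypot(P[...,0]-.463,P[...,1]-.067)<.04)&(abs(P[...,2]-.1718)<.003); st('held',w)
t=monitor.state()['ee_pos']; print('tcp jig',jf(t))
dk=(z>8)&(z<15)&(abs(x)<70)&(abs(y)<110); q=J[dk]; print(np.linalg.lstsq(np.c_[q[:,:2],np.ones(len(q))],q[:,2],rcond=None)[0])
E
```

```text
bar 856 [[19.1, -84.9, 31.0], [24.2, -60.2, 34.1], [29.1, -36.3, 35.7]] [array([ 24.1, -60.3]), array([49.8, 10. ]), np.float64(90.0)]
housing 2245 [[54.9, -91.4, 30.5], [63.2, -60.4, 36.1], [72.8, -29.3, 38.6]] [array([ 63.6, -60.2]), array([64., 20.]), np.float64(89.7)]
blk 3202 [[-17.5, 34.6, 29.2], [6.9, 58.2, 32.5], [28.5, 83.5, 34.9]] [array([ 6. , 59.2]), array([50.2, 47.4]), np.float64(89.9)]
bar1 635 [[21.6, 34.5, 31.2], [25.3, 58.5, 34.3], [28.5, 83.5, 36.0]] [array([25.1, 59.2]), array([ 7.2, 50.2]), np.float64(0.1)]
held 7653 [[-74.4, -93.6, 169.3], [-57.7, -62.8, 172.0], [-44.6, -32.8, 174.0]] [array([-59.8, -62.9]), array([76.1, 31.3]), np.float64(89.0)]
tcp jig [-59.61181444 -63.17866086 149.4682168 ]
[-9.70434714e-04  8.61279571e-04  1.23402207e+01]
```

```bash
cat >> h.py <<'E'
def wj(x,y,z):
    a=np.radians(YAW); return [C[0]+(x*np.cos(a)-y*np.sin(a))/1000, C[1]+(x*np.sin(a)+y*np.cos(a))/1000, z]
E
python3 - <<'E'
from h import *
go(wj(-15,-60.4,.05),4.15); go(wj(-15,-60.4,.0155),4.15)
E
```

```text
offset [ 4.46 -0.28  9.95] rot [ 0.   -0.   -0.05] cur tx 4.1
offset [ 4.46 -0.28 13.4 ] rot [ 0.   -0.   -0.05] cur tx 4.1
```

Emit:
{"api": "apply_moves", "payload": {
  "motion": [
    {"offset": [1, -0.1, 1], "delta_rot": [0, 0, 0], "jaw": 1},
    {"offset": [2.5, -0.2, 3], "delta_rot": [0, 0, 0], "jaw": 1},
    {"offset": [3.8, -0.3, 5.5], "delta_rot": [0, 0, 0], "jaw": 1},
    {"offset": [4.4, -0.3, 8], "delta_rot": [0, 0, 0], "jaw": 1},
    {"offset": [4.4, -0.3, 10], "delta_rot": [0, 0, 0], "jaw": 1},
    {"offset": [4.4, -0.3, 11.5], "delta_rot": [0, 0, 0], "jaw": 1},
    {"offset": [4.4, -0.3, 12.4], "delta_rot": [0, 0, 0], "jaw": 1},
    {"offset": [4.4, -0.3, 12.9], "delta_rot": [0, 0, 0], "jaw": 1},
    {"offset": [4.4, -0.3, 13.1], "delta_rot": [0, 0, 0], "jaw": 1},
    {"offset": [4.4, -0.3, 13.2], "delta_rot": [0, 0, 0], "jaw": 1}
  ]
}}

```text
clock: 10.05
ee_pos: [0.505, 0.0739, 0.0181]
ee_rot: [0.999, 0.036, 0.001, 0.0]
contact_force: [0.7, 0.7, -0.6]
opening: 0.0488
finger_force: 63.5
```

Emit:
{"api": "apply_moves", "payload": {
  "motion": [
    {"offset": [0, 0, 0.05], "delta_rot": [0, 0, 0], "jaw": 1},
    {"offset": [0, 0, 0.1], "delta_rot": [0, 0, 0], "jaw": 1},
    {"offset": [0, 0, 0.15], "delta_rot": [0, 0, 0], "jaw": 1},
    {"offset": [0, 0, 0.2], "delta_rot": [0, 0, 0], "jaw": 1},
    {"offset": [0, 0, 0.25], "delta_rot": [0, 0, 0], "jaw": 1},
    {"offset": [0, 0, 0.3], "delta_rot": [0, 0, 0], "jaw": 1},
    {"offset": [0, 0, 0.3], "delta_rot": [0, 0, 0], "jaw": 1},
    {"offset": [0, 0, 0.3], "delta_rot": [0, 0, 0], "jaw": 1},
    {"offset": [0, 0, 0.3], "delta_rot": [0, 0, 0], "jaw": 1},
    {"offset": [0, 0, 0.3], "delta_rot": [0, 0, 0], "jaw": 1}
  ]
}}

```text
clock: 11.05
ee_pos: [0.5044, 0.0738, 0.0147]
ee_rot: [0.999, 0.036, 0.0, 0.0]
contact_force: [-2.6, 0.2, 4.6]
opening: 0.049
finger_force: 64.0
```

Run:
```python
from h import *
im,d,P=cloud('wrist'); cv2.imwrite('pics/w4.png',im)
for _ in range(2): read_camera('wrist'); s=monitor.state(); print(s['contact_force'].round(1),jf(s['ee_pos']))
J=jf(P); x,y,z=J[...,0],J[...,1],J[...,2]
b=(x>15)&(x<35)&(y>-90)&(y<-30)&(z>30)&(z<38); print(cv2.minAreaRect(J[b][:,:2].astype(np.float32)))
w=(x>-40)&(x<6)&(y>-84)&(y<-36)&(z>34.5)&(z<40); print(np.percentile(J[w],[1,50,99],axis=0).round(1))
go(wj(4.1,-60.4,.0145),4.15)
```

```text
[-3.  -0.7  4.8] [-15.56369919 -60.00058928  14.70032298]
[-3.2 -0.2  5.1] [-15.58624218 -59.98771056  14.69915011]
((24.42475700378418, -60.67975616455078), (9.905683517456055, 49.87785720825195), 0.07674694806337357)
[[-30.3 -83.6  35.3]
 [-14.3 -60.   37.3]
 [ -0.5 -36.6  38.8]]
offset [1.97 0.04 0.02] rot [ 0.    0.   -0.03] cur tx 4.12
```

View pics/w4.png

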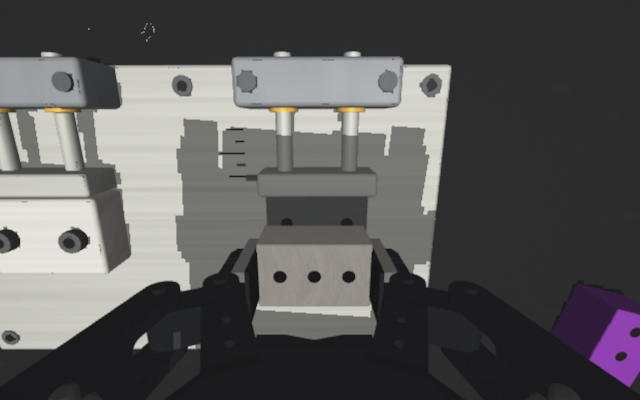

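The picture shows the block on the deck in front of the open fence (bar at (317,183)), with its pointer at the rest mark (237,177) and the long half-travel mark at (231,153). The closed station is clear.

Emit:
{"api": "apply_moves", "payload": {
  "motion": [
    {"offset": [0.2, 0, -0.03], "delta_rot": [0, 0, 0], "jaw": 1},
    {"offset": [0.5, 0.05, -0.03], "delta_rot": [0, 0, 0], "jaw": 1},
    {"offset": [0.8, 0.05, -0.03], "delta_rot": [0, 0, 0], "jaw": 1},
    {"offset": [1.1, 0.05, -0.03], "delta_rot": [0, 0, 0], "jaw": 1},
    {"offset": [1.4, 0.05, -0.03], "delta_rot": [0, 0, 0], "jaw": 1},
    {"offset": [1.7, 0.05, -0.03], "delta_rot": [0, 0, 0], "jaw": 1},
    {"offset": [2.0, 0.05, -0.03], "delta_rot": [0, 0, 0], "jaw": 1},
    {"offset": [2.2, 0.05, -0.03], "delta_rot": [0, 0, 0], "jaw": 1},
    {"offset": [2.4, 0.05, -0.03], "delta_rot": [0, 0, 0], "jaw": 1},
    {"offset": [2.5, 0.05, -0.03], "delta_rot": [0, 0, 0], "jaw": 1}
  ]
}}

```text
clock: 12.2
ee_pos: [0.5285, 0.0751, 0.0147]
ee_rot: [0.999, 0.036, -0.001, 0.0]
contact_force: [-7.3, -1.1, 8.1]
opening: 0.0488
finger_force: 64.5
```

```bash
cat > m.py <<'E'
from h import *
im,d,P=cloud('wrist'); cv2.imwrite('pics/w_last.png',im)
for _ in range(2): read_camera('wrist'); s=monitor.state(); print(s['contact_force'].round(1),jf(s['ee_pos']))
J=jf(P); x,y,z=J[...,0],J[...,1],J[...,2]
ext=lambda m:np.percentile(J[m],[1,50,99],axis=0).round(1).tolist()
t=jf(s['ee_pos'])[0]
print('bar',ext((x>t+15.5)&(x<t+35)&(y>-84)&(y<-36)&(z>30)&(z<38)))
print('blk',ext((x>t-20)&(x<t+14)&(y>-84)&(y<-36)&(z>34)&(z<40)))
a=np.radians(YAW); print('tilt',R.from_quat(s['ee_rot']).as_matrix()[:,2].round(4))
E
python3 m.py
```

```text
[-6.2 -0.5  6.3] [  8.67168004 -60.53472012  14.73129457]
[-6.1 -0.8  6.5] [  8.60923624 -60.49075082  14.6811723 ]
bar [[24.3, -83.5, 30.4], [29.6, -60.1, 34.2], [33.7, -36.6, 35.6]]
blk [[-6.1, -83.6, 36.1], [8.8, -60.1, 37.4], [22.4, -36.5, 38.7]]
tilt [-2.4e-03 -3.0e-04 -1.0e+00]
```

Emit:
{"api": "apply_moves", "payload": {
  "motion": [
    {"offset": [0.1, 0, 0], "delta_rot": [0, 0, 0], "jaw": 1},
    {"offset": [0.2, 0, 0], "delta_rot": [0, 0, 0], "jaw": 1},
    {"offset": [0.3, 0, 0], "delta_rot": [0, 0, 0], "jaw": 1},
    {"offset": [0.4, 0, 0], "delta_rot": [0, 0, 0], "jaw": 1},
    {"offset": [0.5, 0, 0], "delta_rot": [0, 0, 0], "jaw": 1},
    {"offset": [0.6, 0, 0], "delta_rot": [0, 0, 0], "jaw": 1},
    {"offset": [0.7, 0, 0], "delta_rot": [0, 0, 0], "jaw": 1},
    {"offset": [0.7, 0, 0], "delta_rot": [0, 0, 0], "jaw": 1},
    {"offset": [0.7, 0, 0], "delta_rot": [0, 0, 0], "jaw": 1},
    {"offset": [0.7, 0, 0], "delta_rot": [0, 0, 0], "jaw": 1}
  ]
}}

```text
clock: 13.35
ee_pos: [0.534, 0.0755, 0.0147]
ee_rot: [0.999, 0.036, -0.003, 0.0]
contact_force: [-11.4, -1.0, 12.6]
opening: 0.0488
finger_force: 65.1
```

```bash
python3 m.py
```

```text
[-12.1  -0.7  13.3] [ 14.04208562 -60.51295459  14.70149485]
[-11.8  -0.6  11.8] [ 14.04650103 -60.51512139  14.70004617]
bar [[29.7, -83.5, 30.4], [35.1, -60.1, 34.2], [39.2, -36.5, 35.6]]
blk [[-0.6, -83.5, 36.1], [14.3, -60.1, 37.4], [27.7, -36.4, 38.7]]
tilt [-6.4e-03 -7.0e-04 -1.0e+00]
```

View pics/w_last.png

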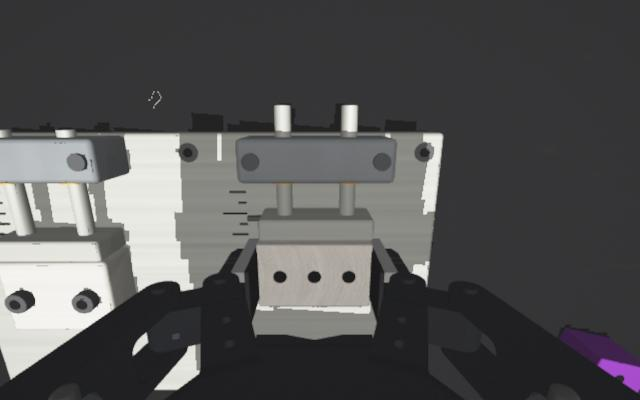

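The picture shows the block flush and square against the fence. The pointer at (254,217) is just short of the long half-travel mark (236,213), about 10.3 mm by depth. I'll add a small nudge, then hold.

Emit:
{"api": "apply_moves", "payload": {
  "motion": [
    {"offset": [0.04, 0, -0.01], "delta_rot": [0, 0, 0], "jaw": 1},
    {"offset": [0.08, 0, -0.02], "delta_rot": [0, 0, 0], "jaw": 1},
    {"offset": [0.08, 0, -0.02], "delta_rot": [0, 0, 0], "jaw": 1},
    {"offset": [0.08, 0, -0.02], "delta_rot": [0, 0, 0], "jaw": 1},
    {"offset": [0.08, 0, -0.02], "delta_rot": [0, 0, 0], "jaw": 1},
    {"offset": [0.08, 0, -0.02], "delta_rot": [0, 0, 0], "jaw": 1},
    {"offset": [0.08, 0, -0.02], "delta_rot": [0, 0, 0], "jaw": 1},
    {"offset": [0.08, 0, -0.02], "delta_rot": [0, 0, 0], "jaw": 1},
    {"offset": [0.08, 0, -0.02], "delta_rot": [0, 0, 0], "jaw": 1},
    {"offset": [0.08, 0, -0.02], "delta_rot": [0, 0, 0], "jaw": 1}
  ]
}}

```text
clock: 14.5
ee_pos: [0.5344, 0.0755, 0.0147]
ee_rot: [0.999, 0.036, -0.004, 0.0]
contact_force: [-12.6, -1.1, 13.0]
opening: 0.049
finger_force: 65.1
```

Emit:
{"api": "apply_moves", "payload": {
  "motion": [
    {"offset": [0, 0, 0], "delta_rot": [0, 0, 0], "jaw": 1},
    {"offset": [0, 0, 0], "delta_rot": [0, 0, 0], "jaw": 1},
    {"offset": [0, 0, 0], "delta_rot": [0, 0, 0], "jaw": 1},
    {"offset": [0, 0, 0], "delta_rot": [0, 0, 0], "jaw": 1},
    {"offset": [0, 0, 0], "delta_rot": [0, 0, 0], "jaw": 1},
    {"offset": [0, 0, 0], "delta_rot": [0, 0, 0], "jaw": 1},
    {"offset": [0, 0, 0], "delta_rot": [0, 0, 0], "jaw": 1},
    {"offset": [0, 0, 0], "delta_rot": [0, 0, 0], "jaw": 1},
    {"offset": [0, 0, 0], "delta_rot": [0, 0, 0], "jaw": 1},
    {"offset": [0, 0, 0], "delta_rot": [0, 0, 0], "jaw": 1}
  ]
}}

```text
clock: 15.5
ee_pos: [0.5344, 0.0755, 0.0147]
ee_rot: [0.999, 0.036, -0.004, 0.0]
contact_force: [-13.3, -2.1, 13.3]
opening: 0.0487
finger_force: 65.1
```

Emit:
{"api": "apply_moves", "payload": {
  "motion": [
    {"offset": [0, 0, 0], "delta_rot": [0, 0, 0], "jaw": 1},
    {"offset": [0, 0, 0], "delta_rot": [0, 0, 0], "jaw": 1},
    {"offset": [0, 0, 0], "delta_rot": [0, 0, 0], "jaw": 1},
    {"offset": [0, 0, 0], "delta_rot": [0, 0, 0], "jaw": 1},
    {"offset": [0, 0, 0], "delta_rot": [0, 0, 0], "jaw": 1},
    {"offset": [0, 0, 0], "delta_rot": [0, 0, 0], "jaw": 1},
    {"offset": [0, 0, 0], "delta_rot": [0, 0, 0], "jaw": 1},
    {"offset": [0, 0, 0], "delta_rot": [0, 0, 0], "jaw": 1},
    {"offset": [0, 0, 0], "delta_rot": [0, 0, 0], "jaw": 1},
    {"offset": [0, 0, 0], "delta_rot": [0, 0, 0], "jaw": 1}
  ]
}}

```text
clock: 16.5
ee_pos: [0.5344, 0.0755, 0.0147]
ee_rot: [0.999, 0.036, -0.004, 0.0]
contact_force: [-14.0, -0.5, 13.0]
opening: 0.0488
finger_force: 65.1
```

Emit:
{"api": "apply_moves", "payload": {
  "motion": [
    {"offset": [0, 0, 0], "delta_rot": [0, 0, 0], "jaw": 1},
    {"offset": [0, 0, 0], "delta_rot": [0, 0, 0], "jaw": 1},
    {"offset": [0, 0, 0], "delta_rot": [0, 0, 0], "jaw": 1},
    {"offset": [0, 0, 0], "delta_rot": [0, 0, 0], "jaw": 1},
    {"offset": [0, 0, 0], "delta_rot": [0, 0, 0], "jaw": 1},
    {"offset": [0, 0, 0], "delta_rot": [0, 0, 0], "jaw": 1},
    {"offset": [0, 0, 0], "delta_rot": [0, 0, 0], "jaw": 1},
    {"offset": [0, 0, 0], "delta_rot": [0, 0, 0], "jaw": 1},
    {"offset": [0, 0, 0], "delta_rot": [0, 0, 0], "jaw": 1},
    {"offset": [0, 0, 0], "delta_rot": [0, 0, 0], "jaw": 1}
  ]
}}

```text
clock: 17.5
ee_pos: [0.5344, 0.0755, 0.0147]
ee_rot: [0.999, 0.036, -0.004, 0.0]
contact_force: [-12.1, -1.8, 12.9]
opening: 0.0488
finger_force: 65.1
```

```bash
python3 m.py
```

```text
[-11.8  -0.4  12.1] [ 14.47599891 -60.50565365  14.7008455 ]
[-13.3  -1.3  12.6] [ 14.4532549  -60.5087161   14.69590879]
bar [[30.1, -83.5, 30.3], [35.5, -60.1, 34.2], [39.6, -36.4, 35.7]]
blk [[-0.1, -83.5, 36.1], [14.7, -60.0, 37.4], [28.2, -36.5, 38.7]]
tilt [-7.3e-03 -7.0e-04 -1.0e+00]
```

```bash
python3 -c "
from station import r
print(r.hand_in())"
```

```text
the job is handed in; nothing more can be done
None
```

The grey block stands flat and square in the open right-hand station, still gripped and pressing its fence back about 10.7 mm (roughly 8.6 N, from the stated spring rate); it was held steady for over three seconds before hand-in, and the hand-in returned no verdict.

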